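Set a rail up for varnishing over the drip tray

ROBOT

A 6-joint arm with a two-finger parallel gripper is mounted at the origin on the work surface. World frame = base frame: x ahead of the robot, y to its left, z up, the work surface at z = 0. Lengths are in mm, angles in rad, forces in N, time in s.
With the tool pointing down it reaches from about 300 to 825 mm from the base axis. Payload 5.4 kg.
Tool frame: the origin (TCP) lies midway between the tips of the shut fingers; the grasp point (between the pads) lies 19 mm behind it; z points along the fingers, y is the line along which they close (so a half turn about z gives the same grasp; the last joint's range is limited). The gripper opens to 92 mm and grips with 3 to 60 N. Pads are 20 mm wide; open, the fingers measure 128 mm over their backs; the gripper's body (75 mm by 189 mm) begins 69 mm behind the grasp point.
Start: joints at [-1.473, 0.158, 1.597, -0, 1.386, -0.21], TCP at [174.18, -547.967, 214.601] pointing down, gripper open.
Joint ranges: [-2.91, 2.91], [-0.94, 2.29], [0.18, 2.7], [-1.29, 4.43], [0.17, 2.64], [-3, 3]. Speed limits (rad/s): [2.57, 2.57, 3.14, 3.14, 3.14, 3.14].

INTERFACE

Orientations are given as a unit quaternion [w, x, y, z].
In Python, from rig import sensors, eyes, order gives the robot as it stands. The module is installed in compiled form; this text tells all that it offers.
- The arm moves only by the tool send_rows, never from a script. Its argument "plan" is a list of rows, each a list of 7 numbers: the closure, from -1 (fully open) to 1 (shut), then the shift along the tool's x, y, z in mm, then the turn, a rotation vector about the tool's x, y, z in rad. In form: [[gripper, dx, dy, dz, rx, ry, rz], ...]. A call has 1 to 8 rows; each row shifts and turns the commanded pose from where the row before left it, along the tool's axes as they then stand; what a row does not reach is not made up. A row lasts 1/8 s, in which the tool goes at most 62.5 mm and 10.7 degrees, less where a joint would pass 70% of its speed; a pose out of reach is approached as far as the arm can. A call is refused whole if a number of a shift passes 62.5 or a number of a turn 0.188, either way. A call with a gripper value outside its range is refused whole. The fingers move at their own pace and stop on an object; "squeeze" is the grip in N (left out, the last holds). Time passes only in rows, so rows that do not move let the fingers close. It gives the time, the measured TCP pose, the force, the opening and the grip force at its end, in the units of the state.
- sensors.sense(): the state, without advancing time (a new reading comes with each control period).
- eyes.get_image(name): name is "side" or "top" or "wrist"; returns a dict with "img" (384x512x3 uint8, red, green, blue), "intrinsics" (3x3 intrinsics, pixels), "position" and "rotation" of the camera in the world. Camera axes: x right, y up, looking along -z (the intrinsics and any distortion apply to the point x, -y, -z); pixel columns grow to the right and rows downward; lengths in mm; the calibration is good to about 2 mm. A picture is of the moment at which its call begins. There is no depth.
- order.hand_in(): hands the job in; it is judged then, once.
The state is a dict: "time": time; "joint_positions": joint angles; "dq": joint speeds; "joint_torque": joint torques, N m; "position": TCP position; "tool_rot": TCP orientation; "force": force on the tool from outside, world axes, zero at the start; "wrist_torque": the same for the moment, N m; "finger_gap": opening from 0.0 (shut) to 1.0 (fully open); "grasp_force": force on a finger pad.
Only numpy, scipy, OpenCV 4.12 (cv2) and the standard library are available. Lean on these libraries where they do the work, as an engineer would, in place of code of your own. Each camera call takes 0.05 s, during which the arm holds its last target. There are 200 camera calls.

TASK

Set the wooden rail up for varnishing: stand the two yellow rests upright, one close along the left and one along the right side of the metal drip tray (less than a finger's width of gap), square to it and centred on it. Then lay the rail gently, without dropping it, flat across both rests, centred over the tray and square to it, with its blue-taped end towards the orange-banded varnish tin. Leave the tin, the white tub and the brush where they are.

Things in the scene. Friction and masses are not known exactly. Their poses are not given: they have to be found in the camera images.
- tray: open aluminium drip tray with brown varnish stains, fixed to the bench: 120 mm along its x, 90 mm along its y, walls 20 mm high and 3 mm thick. Origin: centre of its underside. Its x points roughly away from the robot, its y roughly to the robot's left; the rests belong beside its +y and -y sides (the two 120 mm long walls), with their length along the tray's x.
- rest_a: loose yellow-painted wooden rest shaped like a small low trestle, 110 mm along its x, 36 mm wide along its y, 65 mm tall: two feet 30 mm high at its ends, a beam from 30 to 65 mm high, black rubber on top, white tape bands. Symmetrical end for end. Origin: centre of its underside, z up. About 0.2 kg. Starts standing upright.
- rest_b: second rest, identical to rest_a; either rest may go to either side of the tray.
- rail: loose brown varnished wooden rail, 200 mm along its x, 44 mm wide along its y, 24 mm thick; lies flat on the bench at the start. Origin: centre of its underside, z up. The last 45 mm at its +x end are wrapped in blue tape. About 0.18 kg.
- rail_tape (a point): point in the blue-taped end of the rail, 80 mm from its middle, at half thickness
- rail_bare (a point): point in the untaped end of the rail, 80 mm from its middle, at half thickness
- tin: round varnish tin, 80 mm across and 93 mm tall, steel with a wide orange band; stands at the left or the right of the bench, beyond the tray's left or right side. Origin: centre of its underside. Not to be moved.
- tub: round white plastic tub with a green lid, 86 mm across and 78 mm tall, standing on the other side from the tin. Origin: centre of its underside. Not to be moved.
- brush: flat paint brush with a red handle, about 180 mm long, 52 mm wide, 16 mm thick, lying beyond the tray. Origin: on the bench near its middle, bristles to its +x. Not to be moved.
Things that resemble listed ones, but are neither listed nor needed, are in the scene too. Several things look just like the rail: the one meant starts nearest to the robot's base.

How it is judged (in metres and radians):
On the way:
1. both rests stand upright, one beside each side of the tray, square to it and centred, and at rest (((y of rest_a in the frame of tray between 0.058 and 0.083 m and x of rest_a in the frame of tray between -0.015 and 0.015 m and angle between the x axis of each of rest_a, rest_b and the x axis of tray, either way round below 0.14 rad and angle between each of rest_a, rest_b's own z axis and vertical below 0.06 rad and height (world z) of each of rest_a, rest_b below 0.004 m and y of rest_b in the frame of tray between -0.083 and -0.058 m and x of rest_b in the frame of tray between -0.015 and 0.015 m) or (y of rest_a in the frame of tray between -0.083 and -0.058 m and x of rest_a in the frame of tray between -0.015 and 0.015 m and angle between the x axis of each of rest_a, rest_b and the x axis of tray, either way round below 0.14 rad and angle between each of rest_a, rest_b's own z axis and vertical below 0.06 rad and height (world z) of each of rest_a, rest_b below 0.004 m and y of rest_b in the frame of tray between 0.058 and 0.083 m and x of rest_b in the frame of tray between -0.015 and 0.015 m)) and linear speed of each of rest_a, rest_b below 0.02 m/s), for 0.2 s.
At the end, for the whole second after the job is handed in: Rests upright, one beside each of the tray's y sides: gap under 20 mm, centred within 15 mm, square within 8 deg. Rail flat on both, its middle within 15 mm of the tray's middle both ways, square across within 7 deg, taped end on the tin's side. All at rest (all of step 1 and x of rail in the frame of tray between -0.015 and 0.015 m and y of rail in the frame of tray between -0.015 and 0.015 m and height (world z) of rail between 0.06 and 0.069 m and angle between the x axis of rail and the y axis of tray, either way round below 0.12 rad and angle between rail's own z axis and vertical below 0.06 rad and ((y of tin in the frame of tray above 0 m and y of rail_tape in the frame of tray above 0.05 m) or (y of tin in the frame of tray below 0 m and y of rail_tape in the frame of tray below -0.05 m)) and contact force between rail and rest_a above 0.05 N and contact force between rail and rest_b above 0.05 N and linear speed of rail below 0.02 m/s); the robot touches nothing.
It fails at once if the varnish tin is pushed more than 20 mm or tipped over (distance of tin from where it was at the start of the episode above 0.02 m or angle between tin's own z axis and vertical above 0.3 rad).
It fails at once if the white tub is pushed more than 20 mm or tipped over (distance of tub from where it was at the start of the episode above 0.02 m or angle between tub's own z axis and vertical above 0.3 rad).
It fails at once if the brush is pushed more than 20 mm or tipped over (distance of brush from where it was at the start of the episode above 0.02 m or angle between brush's own z axis and vertical above 0.3 rad).
It fails at once if the rail is dropped: it falls faster than 0.6 m/s while nothing of the gripper touches it (linear speed of rail above 0.6 m/s and contact force between the fingers and rail below 0.01 N).
It also fails if it takes over 72 s, if anything falls off the work surface, if the arm or the gripper's body presses on something with over 40 N, if the wrist force passes 120 N, or if a joint passes its speed limit or range.

## Working session

There is one attempt and no reset: what is moved stays moved. The work goes in short steps, Python scripts to look and compute and a tool call to move; the robot and the scene stay as the last step left them, time stands still between calls to the robot, and variables do not carry over. Pictures are saved under pics/ and viewed, at most 10 in all, crops included, and the job is handed in when it is done.

Besides the shell and the picture viewer there is one more tool, called after "Emit:" by a JSON object that holds its "api" and its "payload", one argument or row to a line. send_rows: Moves the arm, as the interface text tells. Its arguments: {"type":"object","properties":{"plan":{"type":"array"},"squeeze":{"type":"number"}},"required":["plan"]}

```bash
mkdir -p pics; python3 - <<'E'
from rig import sensors, eyes
import cv2,numpy as np,pickle
s=sensors.sense();print({k:np.round(v,3) for k,v in s.items()})
D={}
for n in("top","side"):
    d=eyes.get_image(n);D[n]=d
    cv2.imwrite(f"pics/{n}0.png",d["img"][...,::-1]);print(n,np.round(d["intrinsics"],1).tolist(),np.round(d["position"],1),np.round(d["rotation"],3).tolist(),d.keys())
pickle.dump(D,open("d0.pkl","wb"))
E
```

```text
{'time': np.float64(0.0), 'joint_positions': array([-1.473,  0.159,  1.598, -0.   ,  1.386, -0.21 ]), 'dq': array([ 0.   , -0.   , -0.001, -0.   ,  0.   , -0.001]), 'joint_torque': array([-1.0000e-03, -3.8557e+01, -3.2212e+01,  7.0000e-02,  3.8000e-02,
       -0.0000e+00]), 'position': array([ 174.111, -547.358,  213.622]), 'tool_rot': array([-0.001,  0.988,  0.153,  0.   ]), 'force': array([0.308, 0.407, 1.086]), 'wrist_torque': array([ 0.024,  0.007, -0.013]), 'grasp_force': np.float64(0.0), 'finger_gap': np.float64(1.001)}
top [[484.2, 0.0, 262.9], [0.0, 484.2, 193.4], [0.0, 0.0, 1.0]] [ 433.3   92.5 1389.2] [-0.7, -0.036, 0.04, 0.712] dict_keys(['img', 'intrinsics', 'position', 'rotation'])
side [[362.0, 0.0, 255.8], [0.0, 362.0, 189.0], [0.0, 0.0, 1.0]] [136.3 738.4 706.1] [-0.288, -0.126, 0.402, 0.86] dict_keys(['img', 'intrinsics', 'position', 'rotation'])
```

View pics/top0.png

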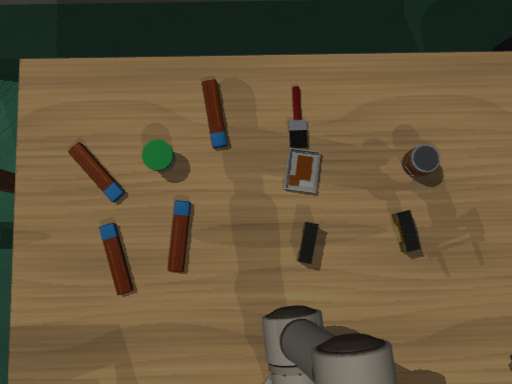

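View pics/side0.png

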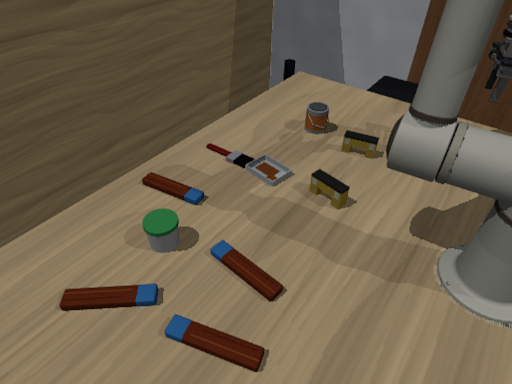

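The top view shows four rail lookalikes, at about (179,236), (116,258), (96,172) and (214,113). The robot base is near (295,385), so (179,236) looks nearest. The rests are at (308,243) and (408,231), the tray at (303,171), the tin (orange in the side view) at (422,160) and the tub at (158,155).

```bash
cat > h.py <<'E'
import numpy as np,cv2
from scipy.spatial.transform import Rotation as R
def cam(d):
    q=d["rotation"]; return R.from_quat([q[1],q[2],q[3],q[0]]).as_matrix(),np.array(d["position"],float),np.array(d["intrinsics"])
def cast(d,uv,z):
    M,p,K=cam(d); uv=np.atleast_2d(uv).astype(float)
    r=np.c_[(uv[:,0]-K[0,2])/K[0,0],-(uv[:,1]-K[1,2])/K[1,1],-np.ones(len(uv))]@M.T
    return p+r*((z-p[2])/r[:,2])[:,None]
def proj(d,P):
    M,p,K=cam(d); c=(np.atleast_2d(P)-p)@M; c=c/-c[:,2:]
    return np.c_[c[:,0]*K[0,0]+K[0,2],-c[:,1]*K[1,1]+K[1,2]]
def blob(mask,roi):
    x0,y0,x1,y1=roi; m=np.zeros_like(mask); m[y0:y1,x0:x1]=mask[y0:y1,x0:x1]
    cs,_=cv2.findContours(m,cv2.RETR_EXTERNAL,cv2.CHAIN_APPROX_NONE)
    return max(cs,key=cv2.contourArea)
def rect(d,c,z):
    """centre, long, short, long-axis angle (deg, world) of a contour at height z"""
    w=cast(d,c.reshape(-1,2),z)[:,:2].astype(np.float32)
    b=cv2.boxPoints(cv2.minAreaRect(w)); e=[b[1]-b[0],b[2]-b[1]]; e.sort(key=np.linalg.norm)
    a=np.degrees(np.arctan2(e[1][1],e[1][0]))
    return np.round(b.mean(0),1),round(float(np.linalg.norm(e[1])),1),round(float(np.linalg.norm(e[0])),1),round(float((a+90)%180-90),1)
E
python3 - <<'E'
import pickle;from h import *
D=pickle.load(open("d0.pkl","rb"));d=D["top"];im=d["img"];hsv=cv2.cvtColor(im,cv2.COLOR_RGB2HSV);g=im.max(2)
dark=((g<60)*255).astype(np.uint8)
print("rest1",rect(d,blob(dark,(290,215,330,275)),65));print("rest2",rect(d,blob(dark,(385,200,435,260)),65))
H,S,V=cv2.split(hsv)
blue=((H>95)&(H<130)&(S>120)&(V>60)).astype(np.uint8)*255
brown=(((H<8)|(H>172))&(S>140)&(V>35)).astype(np.uint8)*255
for n,r in dict(A=(160,190,200,285),B=(90,215,140,305),C=(60,135,130,210),D=(195,70,235,155)).items():
    cb=blob(blue,r);m=blue|brown;q=rect(d,blob(cv2.morphologyEx(m,cv2.MORPH_CLOSE,np.ones((3,3))),r),24)
    print(n,q,"tape",rect(d,cb,24),"dist",round(float(np.hypot(*q[0]))))
tr=((S<70)&(V>80)).astype(np.uint8)*255
print("tray",rect(d,blob(tr,(275,147,335,203)),20))
for n,uv,z in(("tin",(425,158),93),("tub",(158,155),78)):print(n,np.round(cast(d,uv,z)[0]))
crop=cv2.resize(im[60:310,60:460,::-1],None,fx=2,fy=2,interpolation=cv2.INTER_CUBIC)
cv2.imwrite("pics/c0.png",crop)
E
```

```text
rest1 (array([440.2, -37.7], dtype=float32), 109.7, 38.2, -12.3)
rest2 (array([ 466.5, -308.1], dtype=float32), 109.9, 53.1, 12.1)
A (array([467.6, 319.7], dtype=float32), 193.7, 41.9, -5.2) tape (array([544.8, 312.6], dtype=float32), 41.8, 39.1, 83.3) dist 566
B (array([453.7, 511.2], dtype=float32), 98.6, 41.4, 16.3) tape (array([482.5, 519.4], dtype=float32), 41.1, 38.8, -75.2) dist 683
C (array([600. , 511.8], dtype=float32), 58.2, 41.7, 41.4) tape (array([593.5, 505.9], dtype=float32), 41.8, 40.4, -49.4) dist 789
D (array([748.7, 208.9], dtype=float32), 58.0, 41.6, 10.6) tape (array([739.6, 207.2], dtype=float32), 41.6, 39.6, -79.4) dist 777
tray (array([647.4, -30.7], dtype=float32), 120.2, 92.6, -8.6)
tin [ 663. -360.   93.]
tub [686. 369.  78.]
```

View pics/c0.png

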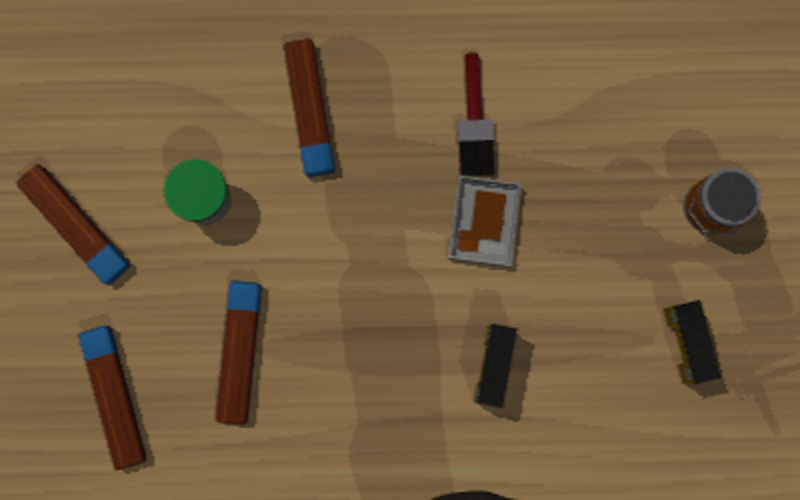

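The enlarged crop confirms that the rail at crop (238,352), full image (179,236), is nearest the base: 566 mm against 683, 789 and 777 mm. It is rail A. Its blue end points +x, away from the robot. The rest 2 mask includes its yellow side and came out 53 mm wide, so I'll refine it, along with the tray and tin.

```bash
python3 - <<'E'
import pickle;from h import *
D=pickle.load(open("d0.pkl","rb"));d=D["top"];im=d["img"];H,S,V=cv2.split(cv2.cvtColor(im,cv2.COLOR_RGB2HSV))
for t in(25,30,35,40,45,50,60):
    m=((V<t)*255).astype(np.uint8)
    print(t,"r1",*rect(d,blob(m,(290,215,330,275)),65),"r2",*rect(d,blob(m,(385,200,435,260)),65))
m=((V<60)&(S<90)).astype(np.uint8)*255
print("S<90 r1",*rect(d,blob(m,(290,215,330,275)),65),"r2",*rect(d,blob(m,(385,200,435,260)),65))
# side view cross-check: rubber tops at 65
s=D["side"];im=s["img"];H2,S2,V2=cv2.split(cv2.cvtColor(im,cv2.COLOR_RGB2HSV))
for t in(35,45,55):
    m=((V2<t)*255).astype(np.uint8)
    print("side",t,"r1",*rect(s,blob(m,(300,165,355,205)),65),"r2",*rect(s,blob(m,(335,128,385,158)),65))
# tray rim from several thresholds; tin lid
for a,b in((60,90),(70,80),(70,100),(50,110)):
    tr=((S<a)&(V>b)).astype(np.uint8)*255;c=blob(tr,(275,147,335,203))
    print("tray",*rect(d,c,20)); print(np.round(cast(d,cv2.boxPoints(cv2.minAreaRect(c)),20)[:,:2]).tolist())
E
```

```text
25 r1 [441.6 -38.5] 104.4 31.5 -11.8 r2 [ 469.  -312.2] 105.1 35.1 12.0
30 r1 [440.9 -38. ] 106.0 32.7 -12.1 r2 [ 468.  -312.4] 107.1 35.4 12.5
35 r1 [440.6 -38.2] 107.6 33.9 -12.1 r2 [ 468.  -312.3] 107.2 36.0 12.5
40 r1 [440.4 -37.7] 108.1 34.7 -12.1 r2 [ 467.9 -313. ] 107.9 37.3 12.3
45 r1 [440.2 -37.7] 108.7 35.1 -12.0 r2 [ 467.8 -312.7] 108.1 38.4 12.0
50 r1 [440.1 -38.1] 108.6 36.3 -12.2 r2 [ 467.6 -312.2] 109.0 40.4 13.0
60 r1 [440.2 -37.7] 109.7 38.2 -12.3 r2 [ 466.5 -308.1] 109.9 53.1 12.1
S<90 r1 [440.4 -37.6] 109.2 36.4 -12.0 r2 [ 466.8 -309.9] 109.6 44.1 12.5
side 35 r1 [436.8 -32.7] 110.4 38.6 -12.1 r2 [ 464.1 -305.8] 105.9 42.4 11.9
side 45 r1 [436.8 -32.1] 111.9 39.7 -12.3 r2 [ 463.9 -305.8] 106.4 42.5 11.8
side 55 r1 [436.4 -31.3] 112.7 42.6 -11.6 r2 [ 464.5 -304.9] 107.5 45.4 12.6
tray [647.1 -30.9] 118.9 92.2 -8.6
[[595.0, 24.0], [713.0, 6.0], [699.0, -86.0], [582.0, -68.0]]
tray [647.4 -30.7] 120.2 92.6 -8.6
[[595.0, 24.0], [714.0, 6.0], [700.0, -86.0], [581.0, -68.0]]
tray [642.2 -28.7] 108.0 90.7 -8.2
[[595.0, 24.0], [702.0, 8.0], [689.0, -82.0], [582.0, -66.0]]
tray [623.5 -52.8] 127.0 58.2 -43.0
[[597.0, 12.0], [690.0, -75.0], [649.0, -117.0], [557.0, -30.0]]
```

```bash
cat > go.py <<'E'
import sys;from h import *;from rig import sensors
def go(x,y,z,psi):
    s=sensors.sense();q=s["tool_rot"];M=R.from_quat([q[1],q[2],q[3],q[0]]).as_matrix()
    ps=np.degrees(np.arctan2(M[1,0],M[0,0]));d=np.array([x,y,z])-s["position"]
    a=np.radians(psi);T=np.array([[np.cos(a),np.sin(a),0],[np.sin(a),-np.cos(a),0],[0,0,-1]])
    print("t",round(float(s["time"]),2),"pos",np.round(s["position"],1),"psi",round(ps,1),"tilt",np.round(M[:2,2],3),
     "| rz",round(np.radians((ps-psi+180)%360-180),3),"shift before turn",np.round(M.T@d,1),"after turn",np.round(T.T@d,1),"q",np.round(s["joint_positions"],2),"gap",round(float(s["finger_gap"]),3),"F",np.round(s["force"],1))
if __name__=="__main__":go(*map(float,sys.argv[1:5]))
E
python3 go.py 468 -312.5 110 12.3
```

```text
t 0.1 pos [ 174.1 -547.4  213.7] psi 17.6 tilt [-0.     0.002] | rz 0.093 shift before turn [ 351.2 -134.7  104.1] after turn [ 337.2 -166.9  103.7] q [-1.47  0.16  1.6   0.    1.39 -0.21] gap 0.996 F [ 0.8 -0.1 -0.6]
```

Emit:
{"api": "send_rows", "payload": {
  "plan": [
    [-1,0,0,0,0,0,0.093],
    [-1,48,-24,15,0,0,0],
    [-1,48,-24,15,0,0,0],
    [-1,48,-24,15,0,0,0],
    [-1,48,-24,15,0,0,0],
    [-1,48,-24,15,0,0,0],
    [-1,48,-24,15,0,0,0],
    [-1,48,-23,14,0,0,0]
  ],
  "squeeze": 15
}}

```text
time: 1.1
position: [467.8, -311.6, 109.7]
tool_rot: [-0.0, 0.994, 0.107, -0.0]
force: [-0.2, -0.8, -0.4]
finger_gap: 1.004
grasp_force: 0.0
```

```bash
python3 - <<'E'
from go import *;from rig import eyes
d=eyes.get_image("wrist");cv2.imwrite("pics/w1.png",d["img"][...,::-1])
V=d["img"].max(2)
go(468,-312.5,36,12.3)
print(np.round(proj(d,[[468,-312.5,65]])))
E
```

```text
t 1.15 pos [ 470.8 -306.5  107.7] psi 12.5 tilt [0.    0.005] | rz 0.004 shift before turn [-4.1  5.6 71.7] after turn [-4.   5.3 71.7] q [-0.79  0.23  1.73  0.    1.18  0.56] gap 1.003 F [-0.7  5.  -0.4]
[[253. 207.]]
```

View pics/w1.png

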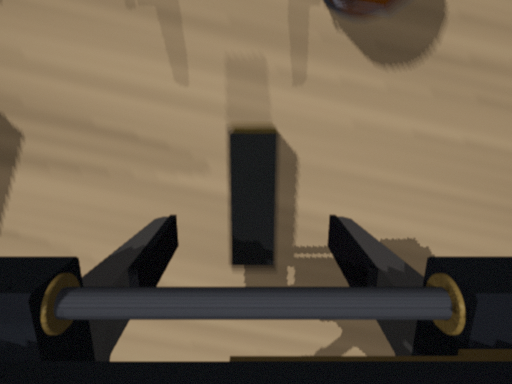

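The wrist view shows rest 2's black top at columns 230–276, rows 130–265, centred between the fingers and parallel to them. I'll descend and grip.

Emit:
{"api": "send_rows", "payload": {
  "plan": [
    [-1,0,0,0,0,0,0],
    [-1,0,0,25,0,0,0],
    [-1,0,0,25,0,0,0],
    [-1,0,0,24,0,0,0],
    [-1,0,0,0,0,0,0],
    [1,0,0,0,0,0,0],
    [1,0,0,0,0,0,0],
    [1,0,0,0,0,0,0]
  ],
  "squeeze": 15
}}

```text
time: 2.15
position: [467.3, -313.7, 37.6]
tool_rot: [0.001, 0.994, 0.107, 0.001]
force: [-0.2, 0.1, -0.3]
finger_gap: 0.695
grasp_force: 0.0
```

Emit:
{"api": "send_rows", "payload": {
  "plan": [
    [1,0,0,0,0,0,0],
    [1,0,0,0,0,0,0],
    [1,0,0,0,0,0,0],
    [1,0,0,-25,0,0,0],
    [1,0,0,-25,0,0,0],
    [1,0,0,0,0,0,0],
    [1,0,0,0,0,0,0]
  ]
}}

```text
time: 3.02
position: [466.2, -312.5, 85.3]
tool_rot: [-0.001, 0.994, 0.107, -0.001]
force: [0.5, 0.9, -2.3]
finger_gap: 0.391
grasp_force: 15.0
```

```bash
python3 - <<'E'
from go import *
a=np.radians(-8.6);t=np.array([648.9,-31.6]);ny=np.array([-np.sin(a),np.cos(a)])
print("L",t+70*ny,"R",t-70*ny)
p=t-70*ny;go(p[0],p[1],86,-8.6);print(sensors.sense()["grasp_force"])
E
```

```text
L [659.36747404  37.61294667] R [ 638.43252596 -100.81294667]
t 3.02 pos [ 466.2 -312.5   85.3] psi 12.3 tilt [-0.001  0.001] | rz 0.365 shift before turn [ 213.4 -170.2   -0.6] after turn [ 138.6 -235.1   -0.7] q [-0.81  0.26  1.75 -0.    1.13  0.55] gap 0.391 F [ 0.5  0.9 -2.3]
14.975642852950841
```

Emit:
{"api": "send_rows", "payload": {
  "plan": [
    [1,0,0,0,0,0,0.183],
    [1,0,0,0,0,0,0.182],
    [1,23,-39,0,0,0,0],
    [1,23,-39,0,0,0,0],
    [1,23,-39,0,0,0,0],
    [1,23,-39,0,0,0,0],
    [1,23,-39,0,0,0,0],
    [1,23,-39,0,0,0,0]
  ]
}}

```text
time: 4.03
position: [638.0, -100.8, 84.4]
tool_rot: [-0.0, 0.997, -0.075, -0.002]
force: [0.1, -0.4, -0.4]
finger_gap: 0.39
grasp_force: 15.0
```

Emit:
{"api": "send_rows", "payload": {
  "plan": [
    [1,0,0,0,0,0,0],
    [1,0,0,0,0,0,0],
    [1,0,0,0,0,0,0]
  ]
}}

```text
time: 4.4
position: [637.3, -103.4, 85.9]
tool_rot: [-0.0, 0.997, -0.076, -0.001]
force: [-0.6, 0.3, -1.8]
finger_gap: 0.391
grasp_force: 15.0
```

```bash
python3 - <<'E'
from go import *;from rig import eyes
go(638.4,-100.8,37.5,-8.6)
d=eyes.get_image("wrist");cv2.imwrite("pics/w2.png",d["img"][...,::-1])
a=np.radians(-8.6);t=np.array([648.9,-31.6]);Rm=np.array([[np.cos(a),-np.sin(a)],[np.sin(a),np.cos(a)]])
c=np.array([[60,45],[60,-45],[-60,-45],[-60,45]])@Rm.T+t
print(np.round(proj(d,np.c_[c,20*np.ones(4)])).tolist())
E
```

```text
t 4.4 pos [ 637.3 -103.4   85.9] psi -8.7 tilt [-0.001  0.   ] | rz -0.002 shift before turn [ 0.8 -2.8 48.4] after turn [ 0.7 -2.8 48.4] q [-0.35  0.46  1.49 -0.    1.19  1.38] gap 0.391 F [-0.6  0.3 -1.8]
[[98.0, 123.0], [215.0, 123.0], [220.0, 264.0], [117.0, 264.0]]
```

View pics/w2.png

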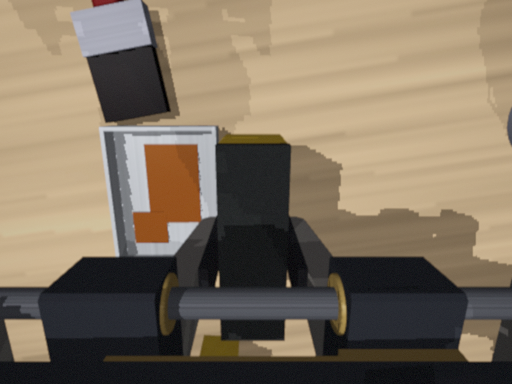

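Seen tray corners at (100,127) and (218,127) match the prediction to about 4 px. The tray is square to the held rest, and the gap side is right. I'll lower it.

Emit:
{"api": "send_rows", "payload": {
  "plan": [
    [1,0.5,-2.5,20,0,0,0],
    [1,0,0,15,0,0,0],
    [1,0,0,8,0,0,0],
    [1,0,0,4,0,0,0],
    [1,0,0,1.5,0,0,0],
    [1,0,0,0.5,0,0,0],
    [1,0,0,0,0,0,0]
  ]
}}

```text
time: 5.32
position: [639.5, -100.2, 38.1]
tool_rot: [0.0, 0.997, -0.075, 0.0]
force: [-0.1, 0.6, -1.6]
finger_gap: 0.393
grasp_force: 15.0
```

```bash
python3 go.py 638.4 -100.8 36 -8.6
```

```text
t 5.33 pos [ 639.5 -100.2   38.1] psi -8.6 tilt [ 0.001 -0.   ] | rz -0.0 shift before turn [-1.   0.8  2.1] after turn [-1.   0.8  2.1] q [-0.34  0.52  1.51  0.    1.11  1.38] gap 0.393 F [-0.1  0.6 -1.6]
```

Emit:
{"api": "send_rows", "payload": {
  "plan": [
    [1,0,0,1,0,0,0],
    [1,0,0,0.5,0,0,0],
    [1,0,0,0,0,0,0]
  ]
}}

```text
time: 5.7
position: [639.4, -100.2, 36.6]
tool_rot: [0.0, 0.997, -0.075, 0.0]
force: [-1.6, 0.0, 1.1]
finger_gap: 0.389
grasp_force: 15.0
```

```bash
python3 go.py 638.4 -100.8 36 -8.6
```

```text
t 5.7 pos [ 639.4 -100.2   36.6] psi -8.6 tilt [ 0. -0.] | rz -0.0 shift before turn [-0.9  0.8  0.6] after turn [-0.9  0.8  0.6] q [-0.34  0.52  1.51  0.    1.11  1.38] gap 0.389 F [-1.6  0.   1.1]
```

Emit:
{"api": "send_rows", "payload": {
  "plan": [
    [-1,0,0,0,0,0,0],
    [-1,0,0,0,0,0,0],
    [-1,0,0,0,0,0,0],
    [-1,0,0,-20,0,0,0],
    [-1,0,0,-28,0,0,0],
    [-1,0,0,-28,0,0,0.063],
    [-1,0,0,0,0,0,0]
  ]
}}

```text
time: 6.58
position: [641.7, -100.9, 116.4]
tool_rot: [0.001, 0.994, -0.106, 0.004]
force: [0.2, -1.0, -0.9]
finger_gap: 0.999
grasp_force: 0.0
```

```bash
python3 go.py 440.5 -38 110 -12.2
```

```text
t 6.58 pos [ 641.7 -100.9  116.4] psi -12.2 tilt [ 0.007 -0.003] | rz 0.0 shift before turn [-210.   -19.1    4.8] after turn [-210.   -19.     6.4] q [-0.34  0.43  1.47  0.    1.24  1.44] gap 0.999 F [ 0.2 -1.  -0.9]
```

Emit:
{"api": "send_rows", "payload": {
  "plan": [
    [-1,-41.5,-3.8,0,0,0,0],
    [-1,-41.5,-3.8,0,0,0,0],
    [-1,-41.5,-3.8,0,0,0,0],
    [-1,-41.5,-3.8,0,0,0,0],
    [-1,-41.5,-3.8,0,0,0,0],
    [-1,0,0,0,0,0,0],
    [-1,0,0,0,0,0,0],
    [-1,0,0,0,0,0,0]
  ]
}}

```text
time: 7.58
position: [441.5, -38.1, 112.4]
tool_rot: [0.0, 0.994, -0.106, 0.0]
force: [0.5, -0.2, -1.2]
finger_gap: 0.997
grasp_force: 0.0
```

```bash
python3 - <<'E'
from go import *;from rig import eyes
go(440.5,-38,36.5,-12.2)
d=eyes.get_image("wrist");V=d["img"].max(2);m=((V<40)*255).astype(np.uint8)
p=np.round(proj(d,[[440.5,-38,65]]))[0].astype(int);print(p)
c=blob(m,(p[0]-60,p[1]-120,p[0]+60,283));print(rect(d,c,65),cv2.boundingRect(c))
cv2.imwrite("pics/w3.png",d["img"][...,::-1])
E
```

```text
t 7.58 pos [441.5 -38.1 112.4] psi -12.2 tilt [ 0.001 -0.   ] | rz -0.0 shift before turn [-1.1  0.1 75.9] after turn [-1.   0.1 75.9] q [-0.36 -0.08  2.06  0.    1.17  1.42] gap 0.997 F [ 0.5 -0.2 -1.2]
[252 207]
(array([440.1, -38.7], dtype=float32), 107.9, 34.6, -12.3) (229, 136, 49, 136)
```

Emit:
{"api": "send_rows", "payload": {
  "plan": [
    [-1,-1,0,25,0,0,0],
    [-1,0,0,25,0,0,0],
    [-1,0,0,25.5,0,0,0],
    [-1,0,0,0,0,0,0],
    [-1,0,0,0,0,0,0],
    [1,0,0,0,0,0,0],
    [1,0,0,0,0,0,0],
    [1,0,0,0,0,0,0]
  ]
}}

```text
time: 8.62
position: [439.7, -37.5, 37.0]
tool_rot: [0.0, 0.994, -0.106, 0.0]
force: [0.4, 0.3, 0.3]
finger_gap: 0.698
grasp_force: 0.0
```

Emit:
{"api": "send_rows", "payload": {
  "plan": [
    [1,0,0,0,0,0,0],
    [1,0,0,0,0,0,0],
    [1,0,0,0,0,0,0],
    [1,0,0,-25,0,0,0],
    [1,0,0,-25,0,0,-0.063],
    [1,0,0,0,0,0,0],
    [1,0,0,0,0,0,0]
  ]
}}

```text
time: 9.5
position: [438.7, -37.1, 85.5]
tool_rot: [-0.0, 0.997, -0.076, -0.001]
force: [0.8, -0.0, -1.6]
finger_gap: 0.395
grasp_force: 15.0
```

```bash
python3 go.py 659.4 37.6 86 -8.6
```

```text
t 9.5 pos [438.7 -37.1  85.5] psi -8.7 tilt [-0.002  0.001] | rz -0.001 shift before turn [ 207.  -107.1   -0.8] after turn [ 207.1 -106.9   -0.5] q [-0.36 -0.05  2.08  0.    1.11  1.36] gap 0.395 F [ 0.8 -0.  -1.6]
```

Emit:
{"api": "send_rows", "payload": {
  "plan": [
    [1,41.2,-21.4,0,0,0,0],
    [1,41.2,-21.4,0,0,0,0],
    [1,41.2,-21.4,0,0,0,0],
    [1,41.2,-21.4,0,0,0,0],
    [1,41.2,-21.4,0,0,0,0],
    [1,0,0,0,0,0,0],
    [1,0,0,0,0,0,0],
    [1,0,0,0,0,0,0]
  ]
}}

```text
time: 10.5
position: [657.8, 37.2, 86.0]
tool_rot: [-0.0, 0.997, -0.075, -0.001]
force: [0.7, 0.2, -1.6]
finger_gap: 0.39
grasp_force: 15.0
```

```bash
python3 go.py 659.4 37.6 36.5 -8.6
```

```text
t 10.5 pos [657.8  37.2  86. ] psi -8.7 tilt [-0.002  0.   ] | rz -0.001 shift before turn [ 1.6 -0.6 49.5] after turn [ 1.5 -0.6 49.5] q [-0.13  0.49  1.45 -0.    1.21  1.6 ] gap 0.39 F [ 0.7  0.2 -1.6]
```

Emit:
{"api": "send_rows", "payload": {
  "plan": [
    [1,1.5,-0.5,20,0,0,0],
    [1,0,0,15,0,0,0],
    [1,0,0,8,0,0,0],
    [1,0,0,4,0,0,0],
    [1,0,0,1.5,0,0,0],
    [1,0,0,0.5,0,0,0],
    [1,0,0,0.5,0,0,0],
    [1,0,0,0,0,0,0]
  ]
}}

```text
time: 11.5
position: [660.9, 37.8, 37.4]
tool_rot: [0.0, 0.997, -0.075, 0.0]
force: [0.1, -0.3, -2.0]
finger_gap: 0.391
grasp_force: 15.0
```

Emit:
{"api": "send_rows", "payload": {
  "plan": [
    [1,0,0,0.7,0,0,0],
    [1,0,0,0.3,0,0,0],
    [1,0,0,0,0,0,0],
    [-1,0,0,0,0,0,0],
    [-1,0,0,0,0,0,0],
    [-1,0,0,0,0,0,0],
    [-1,0,0,-20,0,0,0],
    [-1,0,0,-28,0,0,0]
  ]
}}

```text
time: 12.5
position: [660.3, 37.9, 85.1]
tool_rot: [-0.0, 0.997, -0.075, -0.0]
force: [0.4, -0.8, 0.3]
finger_gap: 0.91
grasp_force: 0.0
```

Emit:
{"api": "send_rows", "payload": {
  "plan": [
    [-1,0,0,-40,0,0,0],
    [-1,0,0,-40,0,0,0],
    [-1,0,0,0,0,0,-0.178],
    [-1,0,0,0,0,0,-0.178],
    [-1,0,0,0,0,0,-0.178],
    [-1,0,0,0,0,0,-0.178],
    [-1,0,0,0,0,0,-0.178],
    [-1,0,0,0,0,0,-0.178]
  ]
}}

```text
time: 13.5
position: [661.1, 37.8, 166.0]
tool_rot: [0.001, 0.895, 0.446, 0.001]
force: [-0.1, -0.1, 0.1]
finger_gap: 0.997
grasp_force: 0.0
```

Emit:
{"api": "send_rows", "payload": {
  "plan": [
    [-1,0,0,0,0,0,-0.178],
    [-1,0,0,0,0,0,-0.178],
    [-1,0,0,0,0,0,-0.178],
    [-1,0,0,0,0,0,-0.178],
    [-1,0,0,0,0,0,-0.178],
    [-1,0,0,0,0,0,-0.178],
    [-1,0,0,0,0,0,-0.178],
    [-1,0,0,0,0,0,-0.178]
  ]
}}

```text
time: 14.5
position: [661.1, 37.8, 165.9]
tool_rot: [0.001, 0.387, 0.922, 0.0]
force: [-0.4, -0.4, -0.4]
finger_gap: 1.001
grasp_force: 0.0
```

Emit:
{"api": "send_rows", "payload": {
  "plan": [
    [-1,0,0,0,0,0,-0.178],
    [-1,0,0,0,0,0,-0.178],
    [-1,0,0,0,0,0,-0.178],
    [-1,0,0,0,0,0,-0.178],
    [-1,0,0,0,0,0,0],
    [-1,0,0,0,0,0,0]
  ]
}}

```text
time: 15.25
position: [660.9, 37.9, 165.0]
tool_rot: [0.001, 0.045, 0.999, -0.0]
force: [-0.9, 0.0, -0.6]
finger_gap: 1.001
grasp_force: 0.0
```

```bash
python3 go.py 467.6 319.7 110 174.8
```

```text
t 15.25 pos [660.9  37.9 165. ] psi 174.8 tilt [ 0.001 -0.   ] | rz 0.0 shift before turn [218.1 263.2  54.7] after turn [218.1 263.2  55. ] q [-0.12  0.42  1.38  0.    1.34 -1.61] gap 1.001 F [-0.9  0.  -0.6]
```

Emit:
{"api": "send_rows", "payload": {
  "plan": [
    [-1,31.2,37.6,7.8,0,0,0],
    [-1,31.2,37.6,7.8,0,0,0],
    [-1,31.2,37.6,7.8,0,0,0],
    [-1,31.2,37.6,7.8,0,0,0],
    [-1,31.2,37.6,7.8,0,0,0],
    [-1,31.2,37.6,7.8,0,0,0],
    [-1,31.2,37.6,7.8,0,0,0],
    [-1,0,0,0,0,0,0]
  ]
}}

```text
time: 16.25
position: [463.8, 321.2, 109.0]
tool_rot: [-0.001, 0.043, 0.999, -0.0]
force: [0.1, -0.1, -0.1]
finger_gap: 0.998
grasp_force: 0.0
```

Emit:
{"api": "send_rows", "payload": {
  "plan": [
    [-1,0,0,0,0,0,0],
    [-1,0,0,0,0,0,0]
  ]
}}

```text
time: 16.5
position: [467.3, 318.3, 110.0]
tool_rot: [0.0, 0.045, 0.999, 0.0]
force: [-0.1, 0.5, 0.7]
finger_gap: 0.998
grasp_force: 0.0
```

```bash
python3 - <<'E'
from go import *;from rig import eyes
go(467.6,319.7,4,174.8)
d=eyes.get_image("top");cv2.imwrite("pics/t4.png",cv2.resize(d["img"][120:320,60:360,::-1],None,fx=2.6,fy=2.6,interpolation=cv2.INTER_CUBIC))
V=d["img"].max(2);m=((V<45)*255).astype(np.uint8)
a=np.radians(-8.6);t=np.array([648.9,-31.6]);Rm=np.array([[np.cos(a),-np.sin(a)],[np.sin(a),np.cos(a)]])
for q in((659.4,37.6),(638.4,-100.8)):
    p=proj(d,[[*q,65]])[0].astype(int);c=blob(m,(p[0]-11,p[1]-26,p[0]+11,p[1]+26));r=rect(d,c,65);print(p,r,"in tray",np.round((r[0]-t)@Rm,1))
w=eyes.get_image("wrist");cv2.imwrite("pics/w4.png",w["img"][...,::-1])
H,S,V=cv2.split(cv2.cvtColor(w["img"],cv2.COLOR_RGB2HSV))
b=((H>95)&(H<130)&(S>120)&(V>60)).astype(np.uint8)*255;c=blob(b,(0,0,512,384))
print("tape",rect(w,c,24),cv2.boundingRect(c))
m=b|(((H<9)|(H>172))&(S>140)&(V>35)).astype(np.uint8)*255;p=proj(w,[[467.6,319.7,24]])[0].astype(int)
c=blob(cv2.morphologyEx(m,cv2.MORPH_CLOSE,np.ones((5,5))),(130,0,380,384));print(p,rect(w,c,24),cv2.boundingRect(c))
E
```

```text
t 16.5 pos [467.3 318.3 110. ] psi 174.8 tilt [0.001 0.   ] | rz 0.001 shift before turn [-1.00e-01  1.40e+00  1.06e+02] after turn [ -0.2   1.4 106. ] q [ 0.38  0.24  1.72 -0.    1.18 -1.1 ] gap 0.998 F [-0.1  0.5  0.7]
[278 163] (array([660.7,  36.7], dtype=float32), 110.4, 34.0, -8.3) in tray [ 1.5 69.3]
[328 170] (array([639.1, -99.8], dtype=float32), 110.9, 35.4, -8.4) in tray [  0.5 -68.9]
tape (array([480.2, 518. ], dtype=float32), 44.4, 39.2, -74.0) (451, 159, 58, 54)
[254 192] (array([464.5, 321.8], dtype=float32), 196.6, 42.3, -5.8) (233, 70, 53, 218)
```

View pics/t4.png

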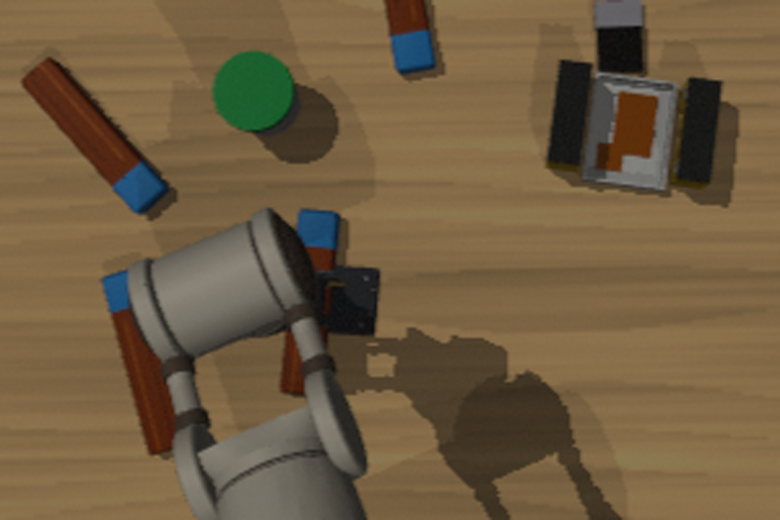

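View pics/w4.png

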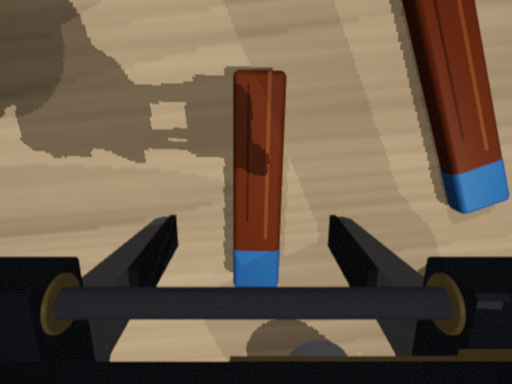

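The top view shows both rests standing beside the tray, at tray coordinates (1.5, 69) and (0.5, -69) mm, and square. The wrist view shows the rail at columns 233–285 between the fingers, with the blue end toward the gripper side. I'll descend and grip it.

Emit:
{"api": "send_rows", "payload": {
  "plan": [
    [-1,0,0,30,0,0,0],
    [-1,0,0,30,0,0,0],
    [-1,0,0,25,0,0,0],
    [-1,0,0,15,0,0,0],
    [-1,0,0,5,0,0,0],
    [-1,0,0,0,0,0,0],
    [-1,0,0,0,0,0,0],
    [1,0,0,0,0,0,0]
  ],
  "squeeze": 20
}}

```text
time: 17.6
position: [466.8, 319.5, 5.3]
tool_rot: [0.001, 0.044, 0.999, 0.0]
force: [0.2, 0.1, -0.3]
finger_gap: 0.915
grasp_force: 0.0
```

Emit:
{"api": "send_rows", "payload": {
  "plan": [
    [1,0,0,0,0,0,0],
    [1,0,0,0,0,0,0],
    [1,0,0,0,0,0,0],
    [1,0,0,0,0,0,0],
    [1,0,0,0,0,0,0]
  ]
}}

```text
time: 18.23
position: [466.2, 319.3, 4.5]
tool_rot: [0.0, 0.044, 0.999, 0.0]
force: [-0.1, 1.3, -0.4]
finger_gap: 0.479
grasp_force: 20.0
```

```bash
python3 go.py 648.9 -31.6 120 81.4
```

```text
t 18.23 pos [466.2 319.3   4.5] psi 175.0 tilt [0. 0.] | rz 1.633 shift before turn [-212.8 -333.5 -115.6] after turn [-319.7  233.1 -115.5] q [ 0.39  0.39  1.77  0.    0.98 -1.1 ] gap 0.479 F [-0.1  1.3 -0.4]
```

Emit:
{"api": "send_rows", "payload": {
  "plan": [
    [1,0,0,-10,0,0,0],
    [1,0,0,-20,0,0,0],
    [1,0,0,-25,0,0,0],
    [1,0,0,-25,0,0,0],
    [1,0,0,-25,0,0,0],
    [1,0,0,-10,0,0,0],
    [1,0,0,0,0,0,0.15],
    [1,0,0,0,0,0,0.15]
  ]
}}

```text
time: 19.23
position: [465.9, 319.0, 119.7]
tool_rot: [-0.0, 0.195, 0.981, -0.0]
force: [0.2, -0.6, -2.7]
finger_gap: 0.48
grasp_force: 20.0
```

Emit:
{"api": "send_rows", "payload": {
  "plan": [
    [1,0,0,0,0,0,0.167],
    [1,0,0,0,0,0,0.167],
    [1,0,0,0,0,0,0.167],
    [1,0,0,0,0,0,0.167],
    [1,0,0,0,0,0,0.167],
    [1,0,0,0,0,0,0.167],
    [1,0,0,0,0,0,0.167],
    [1,0,0,0,0,0,0.167]
  ]
}}

```text
time: 20.23
position: [465.8, 319.0, 119.4]
tool_rot: [-0.0, 0.761, 0.649, -0.0]
force: [-0.3, 0.6, -3.0]
finger_gap: 0.477
grasp_force: 20.0
```

Emit:
{"api": "send_rows", "payload": {
  "plan": [
    [1,0,0,0,0,0,0],
    [1,0,0,0,0,0,0]
  ]
}}

```text
time: 20.48
position: [466.1, 319.1, 119.4]
tool_rot: [-0.0, 0.758, 0.652, -0.0]
force: [0.1, -0.8, -2.7]
finger_gap: 0.477
grasp_force: 20.0
```

```bash
python3 go.py 648.9 -31.6 120 81.4
```

```text
t 20.48 pos [466.1 319.1 119.4] psi 81.4 tilt [-0. -0.] | rz -0.0 shift before turn [-319.4  233.3   -0.6] after turn [-319.4  233.2   -0.6] q [ 0.39  0.22  1.72 -0.    1.2   0.54] gap 0.477 F [ 0.1 -0.8 -2.7]
```

Emit:
{"api": "send_rows", "payload": {
  "plan": [
    [1,-20,14.6,0,0,0,0],
    [1,-43,31.4,0,0,0,0],
    [1,-43,31.4,0,0,0,0],
    [1,-43,31.4,0,0,0,0],
    [1,-43,31.4,0,0,0,0],
    [1,-43,31.4,0,0,0,0],
    [1,-43,31.4,0,0,0,0],
    [1,-41,30.2,0,0,0,0]
  ]
}}

```text
time: 21.48
position: [648.7, -33.4, 119.5]
tool_rot: [-0.0, 0.758, 0.652, 0.0]
force: [0.8, -0.4, -1.8]
finger_gap: 0.479
grasp_force: 20.0
```

Emit:
{"api": "send_rows", "payload": {
  "plan": [
    [1,0,0,0,0,0,0],
    [1,0,0,0,0,0,0],
    [1,0,0,0,0,0,0],
    [1,0,0,0,0,0,0]
  ]
}}

```text
time: 21.98
position: [647.7, -30.4, 119.5]
tool_rot: [-0.0, 0.758, 0.652, -0.0]
force: [-0.9, -0.3, -2.6]
finger_gap: 0.477
grasp_force: 20.0
```

```bash
python3 - <<'E'
from go import *;from rig import eyes
go(648.9,-31.6,70,81.4)
d=eyes.get_image("wrist");H,S,V=cv2.split(cv2.cvtColor(d["img"],cv2.COLOR_RGB2HSV))
c=eyes.get_image("top");cv2.imwrite("pics/t5.png",cv2.resize(c["img"][100:250,200:460,::-1],None,fx=3,fy=3,interpolation=cv2.INTER_CUBIC))
E
```

```text
t 21.98 pos [647.7 -30.4 119.5] psi 81.3 tilt [-0.  0.] | rz -0.001 shift before turn [-1.   1.4 49.5] after turn [-1.   1.4 49.5] q [-0.23  0.43  1.46  0.    1.25 -0.08] gap 0.477 F [-0.9 -0.3 -2.6]
```

View pics/t5.png

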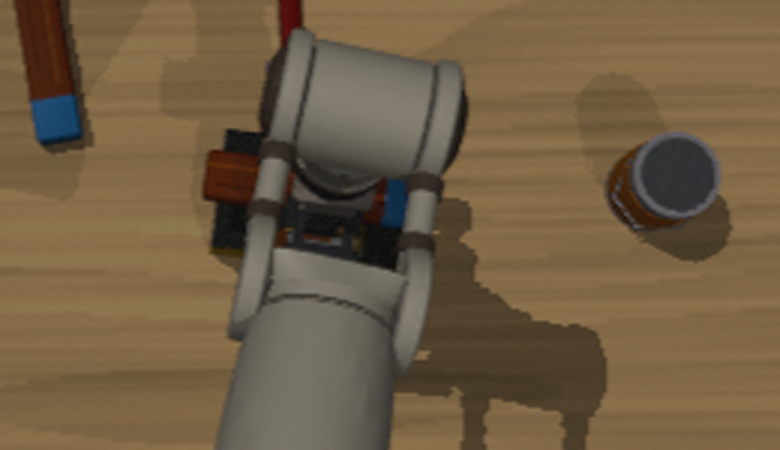

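The top view shows the rail over both rests, with the blue end toward the tin at crop (675,180). I'll lower it gently.

Emit:
{"api": "send_rows", "payload": {
  "plan": [
    [1,-1,1.4,14,0,0,0],
    [1,0,0,14,0,0,0],
    [1,0,0,10,0,0,0],
    [1,0,0,6,0,0,0],
    [1,0,0,2,0,0,0],
    [1,0,0,1,0,0,0],
    [1,0,0,1,0,0,0],
    [1,0,0,0.5,0,0,0]
  ]
}}

```text
time: 23.08
position: [649.5, -32.9, 71.3]
tool_rot: [0.0, 0.759, 0.651, 0.0]
force: [-0.6, 0.1, -2.8]
finger_gap: 0.478
grasp_force: 20.0
```

Emit:
{"api": "send_rows", "payload": {
  "plan": [
    [1,0,0,0.5,0,0,0],
    [1,0,0,0,0,0,0],
    [1,0,0,0,0,0,0]
  ]
}}

```text
time: 23.45
position: [649.3, -32.8, 70.5]
tool_rot: [0.0, 0.759, 0.651, 0.0]
force: [0.8, 0.9, -2.2]
finger_gap: 0.479
grasp_force: 20.0
```

Emit:
{"api": "send_rows", "payload": {
  "plan": [
    [1,0,0,0.5,0,0,0],
    [1,0,0,0.5,0,0,0],
    [1,0,0,0,0,0,0],
    [1,0,0,0,0,0,0]
  ]
}}

```text
time: 23.95
position: [649.3, -32.8, 69.5]
tool_rot: [0.0, 0.759, 0.651, 0.0]
force: [0.6, -0.0, -2.0]
finger_gap: 0.477
grasp_force: 20.0
```

Emit:
{"api": "send_rows", "payload": {
  "plan": [
    [1,0,0,0.5,0,0,0],
    [1,0,0,0.4,0,0,0],
    [1,0,0,0,0,0,0],
    [1,0,0,0,0,0,0]
  ]
}}

```text
time: 24.45
position: [649.3, -32.8, 69.5]
tool_rot: [0.0, 0.759, 0.651, -0.0]
force: [-4.0, -0.2, 4.9]
finger_gap: 0.473
grasp_force: 20.0
```

Contact: force z rose to +4.9 N and z stopped at 69.5. I'll release and retreat upward.

Emit:
{"api": "send_rows", "payload": {
  "plan": [
    [-1,0,0,0,0,0,0],
    [-1,0,0,0,0,0,0],
    [-1,0,0,0,0,0,0],
    [-1,0,0,0,0,0,0],
    [-1,0,0,-15,0,0,0],
    [-1,0,0,-30,0,0,0],
    [-1,0,0,-50,0,0,0],
    [-1,0,0,-50,0,0,0]
  ]
}}

```text
time: 25.45
position: [649.3, -32.8, 216.2]
tool_rot: [0.0, 0.759, 0.651, 0.0]
force: [0.6, -0.4, 0.3]
finger_gap: 1.003
grasp_force: 0.0
```

Emit:
{"api": "send_rows", "payload": {
  "plan": [
    [-1,50,20,-20,0,0,0],
    [-1,50,20,0,0,0,0],
    [-1,50,20,0,0,0,0],
    [-1,50,20,0,0,0,0],
    [-1,50,20,0,0,0,0],
    [-1,50,20,0,0,0,0],
    [-1,0,0,0,0,0,0],
    [-1,0,0,0,0,0,0]
  ]
}}

```text
time: 26.45
position: [813.5, 244.9, 234.0]
tool_rot: [0.0, 0.759, 0.651, -0.0]
force: [-0.1, -0.2, 0.6]
finger_gap: 1.003
grasp_force: 0.0
```

```bash
python3 - <<'E'
from go import *;from rig import eyes
d=eyes.get_image("top");cv2.imwrite("pics/t6.png",cv2.resize(d["img"][100:250,200:460,::-1],None,fx=3,fy=3,interpolation=cv2.INTER_CUBIC))
H,S,V=cv2.split(cv2.cvtColor(d["img"],cv2.COLOR_RGB2HSV))
b=((H>95)&(H<130)&(S>120)&(V>60)).astype(np.uint8)*255
m=b|(((H<9)|(H>172))&(S>140)&(V>35)).astype(np.uint8)*255
a=np.radians(-8.6);t=np.array([648.9,-31.6]);Rm=np.array([[np.cos(a),-np.sin(a)],[np.sin(a),np.cos(a)]])
p=proj(d,[[648.9,-31.6,89]])[0].astype(int)
r=rect(d,blob(cv2.morphologyEx(m,cv2.MORPH_CLOSE,np.ones((5,5))),(p[0]-55,p[1]-20,p[0]+55,p[1]+20)),89);print(r,"in tray",np.round((r[0]-t)@Rm,1))
print(sensors.sense()["time"])
E
```

```text
(array([648.1, -31.6], dtype=float32), 197.2, 45.3, 81.4) in tray [-0.8 -0.1]
26.5
```

View pics/t6.png

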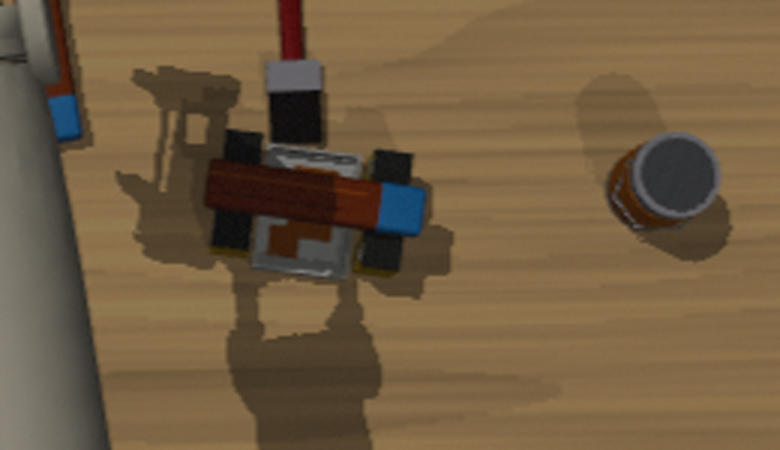

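The rail lies across both rests within 1 mm of the tray's centre. It is square, at 81.4° against a wanted 81.4°, and the blue end (crop (400,208)) faces the tin. I'll hand in.

```bash
python3 -c "
from rig import order
print(order.hand_in())"
```

```text
the job is handed in; nothing more can be done
None
```

Handed in at about 26.5 s: in the last pictures both rests stand upright and square beside the tray, with the rail within 1 mm of centre across them and its blue end towards the tin; no verdict came back.

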